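Clear the bench scale, zero it with its membrane key, then put the specimen pot on it

TASK

Someone left a roll of tape on the weighing plate of the bench scale. Lift the roll off and lay it flat on the bench, clear of the scale; with the plate empty, press the green membrane key on the sloped panel under the plate (not the yellow one) gently until you feel it yield, hold it down for a second and let go; then stand the yellow-capped specimen pot upright in the circle in the middle of the plate. Set both things down without dropping them, do not lean hard on the scale, and leave the other things on the bench alone.

Things in the scene. Friction and masses are not known exactly. Their poses are not given: they have to be found in the camera images.
- scale: White bench scale, fixed, 150 x 150 mm, 103 mm high. Origin: centre of its underside; z up, x front to back, y to its left. Body x -85 to 65 mm, 55 mm high; its front panel slopes at 32 degrees from z = 15 mm (x = -85) up to 55 mm (x = -21), facing front and up. A neck carries the plate. Fingers or arm must never push it with over 25 N.
- plate_mid (a point): Centre of the top of the aluminium weighing plate, 130 (x) x 140 (y) x 5 mm, in the middle of an engraved 68 mm circle, 103 mm above the bench; axes as the scale's. In the scale's frame it is at x = -2 mm, y = 0; the plate's front edge is at x = -67 mm and overhangs both keys wholly, about 58 mm above them.
- zero_key_top (a point): Middle of the face of the green key, 18 (up the slope) x 26 mm, 5 mm proud of the panel, on the scale's right (x = -56, y = -47, z = 39 mm in its frame). z axis: out of the panel, 32 degrees from vertical; x up the slope, y to the scale's left. The plate above bars a vertical tool: lean it back to the scale's front by about 32 degrees (square to the key), fingers closed.
- zero_key (a joint): Travel of the green key into the panel, in m: 0 at rest, 0.004 at its stop. Spring 3 N per mm: it registers at 0.0013 (4 N) if kept there for 0.5 s, and springs back. Press slowly (8 to 12 mm/s) with a force stop of 5 to 6 N.
- print_key (a joint): Travel of the yellow key (print), the same in size and spring, 94 mm to the left of the green one (scale y = +47 mm), in m: it must not be pressed beyond 0.001.
- tape_mid (a point): Centre of the loose roll of beige tape, 49 mm across, 19 mm high, lying flat on the plate at the start, about 30 g; 9.5 mm above its underside; z is its axis, up. Besides the pot, the strip of bench in front of the black mat, right of the scale, is free for it (world x 0.41 to 0.46, y 0.06 to 0.24; the bench ends at x = 0.39).
- pot_mid (a point): Centre of the loose specimen pot, white with a yellow cap, standing on the bench at the start, 25 to 50 g: 62 mm high, body 46 mm across up to 50 mm, cap 51 mm across above that. The point is half-way up, 31 mm above its underside; z is its axis, up.
- tall_bottle: Bystander: white bottle 37 x 38 x 132 mm, standing; origin at the centre of its underside.
- blue_jar: Bystander: jar with blue contents and black lid, 60 x 60 x 130 mm, standing; origin at the centre of its underside.
- dropper_bottle: Bystander: small white dropper bottle, 23 mm across, 82 mm high, standing; origin at the centre of its underside.
- marker: Bystander: black marker pen lying flat, 12 x 136 x 10 mm, long along its y; origin at the centre of its underside.
Not all that is in view belongs to the job. Leave any blue look-alike of the part that bears tape_mid alone.

How it is judged:
On the way, in this order (a step that is already met when the one before it is completed fails the run):
1. the tape roll lies flat on the bench clear of the scale, let go (horizontal distance between tape_mid and plate_mid above 0.11 m and height (world z) of tape_mid below 0.016 m and angle between tape_mid's own z axis and vertical below 0.15 rad and contact force between the fingers and tape_roll_left below 0.05 N), for 0.2 s.
2. the green key is held down while the plate is empty (value of joint zero_key above 0.0013 m and distance between pot_mid and plate_mid above 0.1 m and horizontal distance between tape_mid and plate_mid above 0.11 m and height (world z) of tape_mid below 0.016 m and angle between tape_mid's own z axis and vertical below 0.15 rad), for 0.5 s.
3. the key is let go (value of joint each of zero_key, print_key below 0.0006 m), for 0.1 s.
At the end, for the whole second after the job is handed in: The pot stands upright (within 7 degrees) on the plate, its axis within 30 mm of the plate's centre, at rest; the tape roll lies flat on the bench, its centre over 110 mm from the plate's centre; both keys are up (all of step 3 and horizontal distance between pot_mid and plate_mid below 0.03 m and z of pot_mid in the frame of plate_mid between 0.026 and 0.036 m and angle between pot_mid's own z axis and vertical below 0.12 rad and horizontal distance between tape_mid and plate_mid above 0.11 m and height (world z) of tape_mid below 0.016 m and angle between tape_mid's own z axis and vertical below 0.15 rad and linear speed of specimen_pot below 0.02 m/s); the robot touches nothing.
It fails at once if the yellow key is pressed (value of joint print_key above 0.001 m).
It fails at once if fingers or arm push the scale with over 25 N (contact force between any of the fingers, the arm and scale above 25 N).
It fails at once if the tape roll or the pot is dropped ((linear speed of tape_roll_left above 0.75 m/s and contact force between the fingers and tape_roll_left below 0.01 N) or (linear speed of specimen_pot above 0.75 m/s and contact force between the fingers and specimen_pot below 0.01 N)).
It fails at once if the pot is tipped over (angle between pot_mid's own z axis and vertical above 0.8 rad).
It fails at once if a bystander is moved by over 30 mm (distance of any of tall_bottle, blue_jar, dropper_bottle, marker from where it was at the start of the episode above 0.03 m).
It also fails if it takes over 67 s, if anything falls off the work surface, if the arm or the gripper's body presses on something with over 40 N, if the wrist force passes 120 N, or if a joint passes its speed limit or range.

ROBOT

A 6-joint arm with a two-finger parallel gripper is mounted at the origin on a cart in front of the work surface, level with it; the furniture and walls round the work are solid. World frame = base frame: x ahead of the robot, y to its left, z up, the work surface at z = 0. Lengths are in m, angles in rad, forces in N, time in s.
With the tool pointing down it reaches from about 0.425 to 0.95 m from the base axis. Payload 3.5 kg.
Tool frame: the origin (TCP) lies at the very end of the fingers, on their centre line; the grasp point (between the pads) lies 19 mm behind it (grip_depth is the distance from the TCP to the grasp point, in m); x points along the fingers, z is the direction in which the jaws open and shut, and the axes are right-handed (so a half turn about x gives the same grasp; the last joint's range is limited). The gripper opens to 85 mm and grips with 20 to 120 N. Pads are 22 mm wide; open, the fingers measure 114 mm over their backs; the gripper's body (76 mm by 85 mm) begins 54 mm behind the grasp point. The pads swing forward as they close: fully open they stand 13 mm farther back than shut.
Start: joints at [0.987, 0.286, 1.577, -0, 1.279, -0.15], TCP at [0.284, 0.612, 0.231] pointing down, gripper open.
Joint ranges: [-2.77, 2.77], [-0.9, 2.22], [0.21, 2.48], [-1.53, 4.67], [0.24, 2.81], [-2.84, 2.84]. Speed limits (rad/s): [2.79, 2.79, 3.14, 3.14, 3.14, 3.14].

INTERFACE

Orientations are given as a unit quaternion [x, y, z, w].
In Python, from plant import get_state, read_camera, calibration, sign_off, recognise, grip_depth gives the robot as it stands. The module is installed in compiled form; this text tells all that it offers.
- The arm moves only by the tool servo_tool, never from a script. Its argument "deltas" is a list that holds one entry, the list of rows, each a list of 4 numbers: the shift along the world's x, y, z scaled (see below), then the turn about the world's z scaled (see below). In form: [[[tx, ty, tz, spin], ...]]. A call has exactly 5 rows; each row is the pose to reach, as a shift and turn from the pose commanded when the call began; what a row does not reach only later rows make up. The controller multiplies each number of a shift by 10 cm and each number of a turn by 90 degrees. A row lasts 1/10 s, in which the tool goes at most 50 mm and 8.59 degrees, less where a joint would pass 70% of its speed; a pose out of reach is approached as far as the arm can. A call with a number of a shift or a turn outside -1 to 1 is refused whole. A call with a gripper value outside its range is refused whole. "claw" is the gripper's target within -1 to 1 (fully open at 1, half-way at 0, shut at -1), set as the call begins (left out, the last holds). The fingers move at their own pace and stop on an object; "force" is the grip in N (left out, the last holds). Time passes only in rows, so rows that repeat a pose let the fingers close, or fill a call up. It gives the time, the measured TCP pose, the force and the opening at its end, in the units of the state.
- get_state(): the state, without advancing time (a new reading comes with each control period).
- read_camera(name): name is "scene" or "top" or "wrist"; returns the picture (480x640x3 uint8, blue, green, red); there is no depth.
- calibration(name): a dict with "intrinsics" (3x3 intrinsics, pixels), "R" (3x3) and "t" (3): a world point X has camera coordinates R X + t; the wrist camera has in their place "T_tool_cam" (4x4, takes a point from camera to tool coordinates, whose origin is the TCP and whose axes are the tool frame's). Camera axes: x right, y down, z forward; pixel columns grow to the right and rows downward; lengths in m; the calibration is good to about 2 mm. A picture is of the moment at which its call begins: read the wrist's pose just before it. calibration takes no time and is no camera call.
- sign_off(): hands the job in, once; it reports no verdict.
Trained networks look in the newest picture that a camera, given by its name, has taken for a name from the list of things; names that differ only in an ending like _2 or _b are one class to them, and where a whole thing is asked for, a point or a joint stands for the part that bears it (a point fixed in the world has none). Each returns a list of dicts, best first, with "p" (0 to 1); they miss things now and then, are a little off and sometimes report something else, mostly with a low value. They report only what shows in the picture. A call takes as long as a camera call. They do not tell look-alikes from the thing itself.
- recognise(camera, query): "at" ([x, y, z] in m, in world coordinates, good to about 4 mm: the middle of the surface that is visible of it).
The state is a dict: "time": time; "qpos": joint angles; "dq": joint speeds; "joint_efforts": joint torques, N m; "eef_pos": TCP position; "tcp_rot": TCP orientation; "contact_force": force on the tool from outside, world axes, zero at the start; "wrist_torque": the same for the moment, N m; "opening": opening from 0.0 (shut) to 1.0 (fully open).
Only numpy, scipy, OpenCV 4.12 (cv2) and the standard library are available. Lean on these libraries where they do the work, as an engineer would, in place of code of your own. Each camera call takes 0.05 s, during which the arm holds its last target. There are 200 camera calls.

## Working session

There is one attempt and no reset: what is moved stays moved. The work goes in short steps, Python scripts to look and compute and a tool call to move; the robot and the scene stay as the last step left them, time stands still between calls to the robot, and variables do not carry over. Pictures are saved under pics/ and viewed, about 8 in all and at most 12, crops included, and the job is handed in when it is done.

Besides the shell and the picture viewer there is one more tool, called as name(argument=value, ...), one argument or row to a line, values as JSON. servo_tool: Moves the arm, as the interface text tells. Its arguments: {"type":"object","properties":{"deltas":{"type":"array"},"claw":{"type":"number"},"force":{"type":"number"}},"required":["deltas"]}

```bash
mkdir -p pics; cat > h.py <<'E'
import numpy as np, cv2
from plant import *
from scipy.spatial.transform import Rotation as Ro
def proj(name,X):
    c=calibration(name); p=c["R"]@np.array(X)+c["t"]; q=np.array(c["intrinsics"])@p; return (q[:2]/q[2]).round(0)
E
python3 - <<'E'
from h import *
s=get_state(); print({k:np.round(v,3) for k,v in s.items()}, grip_depth)
for n in("scene","top"):
    cv2.imwrite(f"pics/{n}0.png",read_camera(n))
    for q in ("scale","zero_key_top","tape_mid","pot_mid","tall_bottle","blue_jar","dropper_bottle","marker"):
        for d in recognise(n,q)[:3]: print(n,q,np.round(d["at"],3),round(d["p"],2),proj(n,d["at"]))
E
```

```text
{'time': np.float64(0.0), 'qpos': array([ 0.987,  0.287,  1.578,  0.   ,  1.279, -0.15 ]), 'dq': array([ 0.   ,  0.001, -0.001,  0.001,  0.001,  0.001]), 'joint_efforts': array([ 1.0000e-03, -4.0597e+01, -2.9264e+01, -0.0000e+00,  6.0000e-03,
        0.0000e+00]), 'eef_pos': array([0.283, 0.612, 0.23 ]), 'tcp_rot': array([-0.381,  0.597,  0.38 ,  0.595]), 'contact_force': array([-0.207, -0.053, -0.33 ]), 'wrist_torque': array([-0.005, -0.02 , -0.092]), 'opening': np.float64(0.999)} 0.0187
scene scale [0.483 0.36  0.052] 0.87 [255. 251.]
scene zero_key_top [0.441 0.623 0.074] 0.65 [178. 221.]
scene zero_key_top [0.492 0.319 0.04 ] 0.39 [269. 258.]
scene tape_mid [0.49  0.392 0.118] 0.74 [246. 224.]
scene tape_mid [0.669 0.377 0.017] 0.48 [296. 232.]
scene pot_mid [0.424 0.169 0.053] 0.79 [296. 288.]
scene pot_mid [0.481 0.359 0.054] 0.67 [255. 250.]
scene tall_bottle [0.524 0.553 0.069] 0.65 [217. 218.]
scene blue_jar [0.442 0.625 0.073] 0.76 [178. 220.]
scene dropper_bottle [0.48  0.55  0.043] 0.49 [207. 232.]
scene marker [ 0.474 -0.269  0.011] 0.53 [485. 377.]
top scale [0.498 0.375 0.105] 0.77 [250. 266.]
top tape_mid [0.5   0.376 0.104] 0.64 [250. 265.]
top tape_mid [0.674 0.382 0.022] 0.58 [253. 212.]
top tape_mid [0.494 0.396 0.121] 0.54 [242. 266.]
top pot_mid [0.429 0.185 0.063] 0.6 [320. 291.]
top tall_bottle [0.527 0.554 0.081] 0.71 [188. 258.]
top blue_jar [0.448 0.628 0.134] 0.64 [152. 284.]
top dropper_bottle [0.481 0.552 0.056] 0.46 [190. 276.]
```

```bash
python3 -c "
import cv2,numpy as np
a=[cv2.imread(f'pics/{n}0.png') for n in('scene','top')]
cv2.imwrite('pics/both.png',cv2.resize(np.vstack(a),(500,750))[:, :]) ; print(a[0].shape)"
```

```text
(480, 640, 3)
```

View pics/scene0.png

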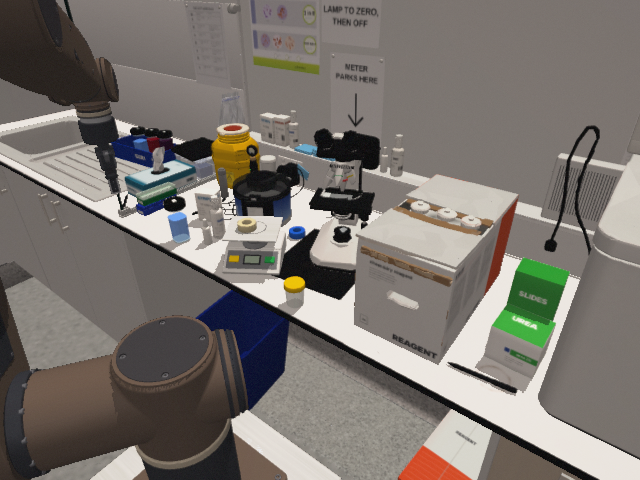

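View pics/top0.png

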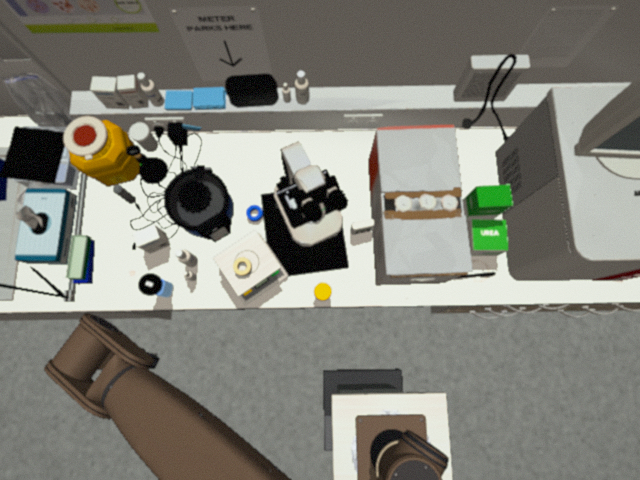

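```bash
python3 -c "
import cv2,numpy as np
a=cv2.imread('pics/scene0.png')[205:310,190:330];b=cv2.imread('pics/top0.png')[225:310,200:340]
f=lambda i:cv2.resize(i,None,fx=4,fy=4,interpolation=2)
r=np.vstack([f(a),f(b)]);cv2.imwrite('pics/crop1.png',cv2.resize(r,None,fx=.78,fy=.78))"
```

```text
(no output)
```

View pics/crop1.png

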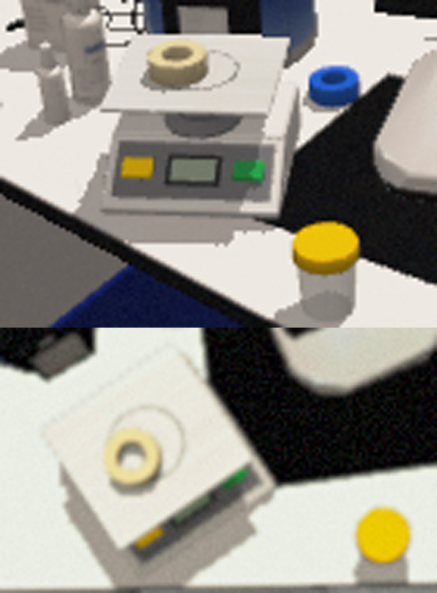

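```bash
cat > fit.py <<'E'
from h import *
from scipy.optimize import least_squares
k=3.12
S=lambda u,v:np.array([190+u/k,205+v/k]); T=lambda u,v:np.array([200+u/k,225+(v-328)/k])
obs=[("scene",(-56,-47,39),S(248,170)),("scene",(-56,47,39),S(137,168)),
("scene",(-67,-70,103),S(273,112)),("scene",(-67,70,103),S(105,108)),("scene",(63,-70,103),S(290,38)),
("top",(-67,70,103),T(133,545)),("top",(63,70,103),T(43,432)),("top",(-2,0,103),T(146,444))]
def pr(n,X):
    c=calibration(n);p=np.array(c["intrinsics"])@(c["R"]@X+c["t"]);return p[:2]/p[2]
def w(p,X):
    X=np.array(X)/1000;c,s=np.cos(p[2]),np.sin(p[2]);return np.array([p[0]+c*X[0]-s*X[1],p[1]+s*X[0]+c*X[1],X[2]])
if __name__=="__main__":
    r=least_squares(lambda p:np.concatenate([pr(n,w(p,X))-o for n,X,o in obs]),[.49,.37,.5],loss="soft_l1")
    print(r.x,np.degrees(r.x[2]));print(r.fun.reshape(-1,2).round(1))
    print("plate",w(r.x,(-2,0,103)),"key",w(r.x,(-56,-47,39)))
    def ray(n,uv,z):
        c=calibration(n);R=np.array(c["R"]);o=-R.T@c["t"];d=R.T@np.linalg.solve(c["intrinsics"],[*uv,1]);return o+d*(z-o[2])/d[2]
    print("tape top",ray("top",T(133,457),.122),"scene",ray("scene",S(177,60),.122))
    print("pot top",ray("top",T(383,535),.062),"scene",ray("scene",S(327,242),.062))
E
python3 fit.py
```

```text
[0.5094337  0.38322285 0.61921043] 35.4781441011391
[[ 1.3 -0. ]
 [ 1.   0. ]
 [ 0.1  0. ]
 [-1.4  0.5]
 [ 0.4 -1. ]
 [-2.8  2. ]
 [-0.6 -0.1]
 [ 0.9 -0.1]]
plate [0.50780503 0.38206207 0.103     ] key [0.49110928 0.31244704 0.039     ]
tape top [0.49308597 0.3924061  0.122     ] scene [0.48610651 0.38509589 0.122     ]
pot top [0.42887591 0.17818725 0.062     ] scene [0.43042806 0.17685784 0.062     ]
```

servo_tool(
  deltas=[
    [[0.4,-0.4,0.2,0],[0.8,-0.8,0.3,0],[1,-1,0.3,0],[1,-1,0.3,0],[1,-1,0.3,0]],
  ],
  claw=1,
)

```text
time: 1.4
eef_pos: [0.3844, 0.5119, 0.2615]
tcp_rot: [-0.38, 0.596, 0.38, 0.596]
contact_force: [0.2, -0.5, 0.6]
opening: 1.001
```

servo_tool(
  deltas=[
    [[0.4,-0.4,0,0],[0.8,-0.8,-0.2,0],[0.9,-1,-0.3,0],[0.9,-1,-0.3,0],[0.9,-1,-0.3,0]],
  ],
)

```text
time: 1.9
eef_pos: [0.4729, 0.4129, 0.2304]
tcp_rot: [-0.38, 0.597, 0.381, 0.595]
contact_force: [0.1, 0.2, 0.5]
opening: 1.002
```

```bash
cat > wr.py <<'E'
from h import *
import sys
def grab(fn):
    s=get_state(); im=read_camera("wrist"); cv2.imwrite(fn,im)
    M=np.eye(4);M[:3,:3]=Ro.from_quat(s["tcp_rot"]).as_matrix();M[:3,3]=s["eef_pos"]
    T=M@np.array(calibration("wrist")["T_tool_cam"]);np.save(fn+".npy",T);return T,s
def ray(fn,uv,z):
    T=np.load(fn+".npy");K=calibration("wrist")["intrinsics"]
    d=T[:3,:3]@np.linalg.solve(K,[*uv,1]);return T[:3,3]+d*(z-T[2,3])/d[2]
def px(fn,X):
    T=np.linalg.inv(np.load(fn+".npy"));p=np.array(calibration("wrist")["intrinsics"])@(T[:3,:3]@np.array(X)+T[:3,3]);return p[:2]/p[2]
E
python3 - <<'E'
from wr import *
T,s=grab("pics/w1.png");print(s["time"],s["eef_pos"],T.round(3))
for q in("scale","tape_mid","zero_key_top","pot_mid"):
    for d in recognise("wrist",q)[:2]:print(q,np.round(d["at"],3),d["p"])
from fit import *
c=calibration("scene");R=np.array(c["R"]);o=-R.T@c["t"];d=R.T@np.linalg.solve(c["intrinsics"],[358,328,1]);print("box corner",o-d*o[2]/d[2])
E
```

```text
1.9 [0.47291812 0.41290671 0.23040124] [[ 0.422  0.875  0.238  0.413]
 [ 0.907 -0.407 -0.113  0.442]
 [-0.002  0.263 -0.965  0.373]
 [ 0.     0.     0.     1.   ]]
scale [0.501 0.391 0.103] 0.58
tape_mid [0.492 0.395 0.124] 0.81
tape_mid [0.667 0.385 0.018] 0.74
pot_mid [0.43  0.194 0.06 ] 0.71
box corner [0.44895853 0.00989473 0.        ]
```

View pics/w1.png

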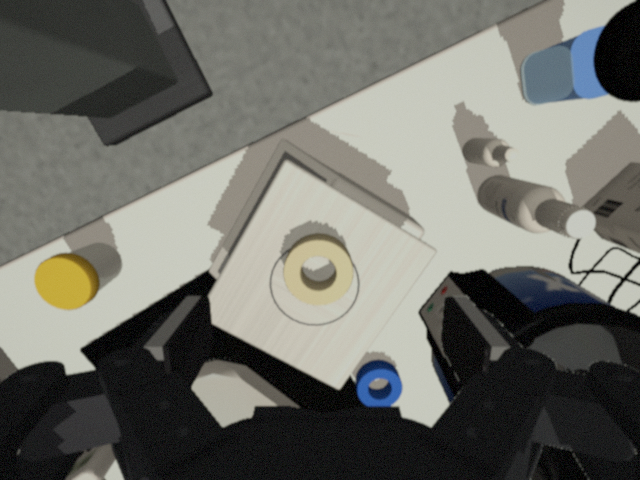

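```bash
python3 - <<'E'
from wr import *
from fit import w
from scipy.optimize import least_squares
f="pics/w1.png"
C={(-67,70):(289,160),(63,70):(436,250),(63,-70):(342,389),(-2,0):(315,284.5)}
r=least_squares(lambda p:np.concatenate([px(f,w(p,(*k,103)))-v for k,v in C.items()]),[.509,.383,.62],loss="soft_l1")
print(r.x,np.degrees(r.x[2]),r.fun.round(1),"plate",w(r.x,(-2,0,103)),"key",w(r.x,(-56,-47,39)))
print("FR px",px(f,w(r.x,(-67,-70,103))))
print("tape",ray(f,(318,270),.122),"pot",ray(f,(67,281),.062))
im=cv2.imread(f);hsv=cv2.cvtColor(im,cv2.COLOR_BGR2HSV)
m=cv2.inRange(hsv[...],(15,60,100),(30,160,255));m[:, :200]=0
n,l,st,ce=cv2.connectedComponentsWithStats(m);i=1+st[1:,4].argmax();x,y,ww,hh,_=st[i];print(st[i],"tape bbox c",ray(f,(x+ww/2,y+hh/2),.115))
E
```

```text
[0.51162873 0.38787384 0.60346692] 34.57610740171945 [-4.2 -1.2  3.7  0.1 -0.5  2.   0.6  0.2] plate [0.50998198 0.38673884 0.103     ] key [0.49219236 0.31739528 0.039     ]
FR px [197.54086682 317.58147606]
tape [0.49401374 0.39682071 0.122     ] pot [0.43070785 0.18424148 0.062     ]
[ 284  236   68   68 2170] tape bbox c [0.49626479 0.39557514 0.115     ]
```

servo_tool(
  deltas=[
    [[0.19,-0.18,-0.3,0],[0.19,-0.18,-0.6,0],[0.19,-0.18,-0.9,0],[0.19,-0.18,-1,0],[0.19,-0.18,-1,0]],
  ],
)

```text
time: 2.65
eef_pos: [0.4913, 0.3945, 0.1296]
tcp_rot: [-0.381, 0.597, 0.381, 0.594]
contact_force: [-1.3, 0.5, 0.4]
opening: 1.002
```

servo_tool(
  deltas=[
    [[0,0,-0.12,0],[0,0,-0.24,0],[0,0,-0.25,0],[0,0,-0.25,0],[0,0,-0.25,0]],
  ],
)

```text
time: 3.15
eef_pos: [0.493, 0.3947, 0.1069]
tcp_rot: [-0.381, 0.596, 0.381, 0.596]
contact_force: [-0.1, 0.3, 1.2]
opening: 0.999
```

servo_tool(
  deltas=[
    [[0,0,0,0],[0,0,0,0],[0,0,0,0],[0,0,0,0],[0,0,0,0]],
  ],
  claw=-1,
  force=25,
)

```text
time: 3.65
eef_pos: [0.4931, 0.3947, 0.107]
tcp_rot: [-0.381, 0.595, 0.381, 0.596]
contact_force: [-0.9, -0.8, 3.0]
opening: 0.552
```

servo_tool(
  deltas=[
    [[0,0,0.05,0],[0,0,0.25,0],[0,0,0.5,0],[0,0,0.7,0],[-0.05,-0.3,0.7,0]],
  ],
)

```text
time: 4.15
eef_pos: [0.4897, 0.3671, 0.1807]
tcp_rot: [-0.381, 0.592, 0.381, 0.598]
contact_force: [0.1, 0.0, 0.5]
opening: 0.551
```

servo_tool(
  deltas=[
    [[-0.05,-0.4,0,0],[-0.1,-0.8,0,0],[-0.2,-1,0,0],[-0.2,-1,0,0],[-0.2,-1,0,0]],
  ],
)

```text
time: 4.65
eef_pos: [0.4678, 0.2645, 0.1765]
tcp_rot: [-0.38, 0.596, 0.381, 0.596]
contact_force: [-0.4, 0.2, -0.5]
opening: 0.545
```

servo_tool(
  deltas=[
    [[-0.05,-0.4,0,0],[-0.1,-0.8,0,0],[-0.2,-1,0,0],[-0.2,-1,0,0],[-0.2,-1,0,0]],
  ],
)

```text
time: 5.15
eef_pos: [0.4483, 0.1653, 0.1767]
tcp_rot: [-0.381, 0.595, 0.381, 0.596]
contact_force: [0.1, 0.0, -1.0]
opening: 0.551
```

servo_tool(
  deltas=[
    [[-0.08,-0.4,0,0],[-0.08,-0.64,-0.3,0],[-0.08,-0.64,-0.6,0],[-0.08,-0.64,-0.9,0],[-0.08,-0.64,-1,0]],
  ],
)

```text
time: 5.65
eef_pos: [0.4381, 0.1015, 0.0734]
tcp_rot: [-0.38, 0.597, 0.382, 0.594]
contact_force: [-0.7, 0.2, -0.4]
opening: 0.55
```

servo_tool(
  deltas=[
    [[0,0,-0.25,0],[0,0,-0.5,0],[0,0,-0.62,0],[0,0,-0.68,0],[0,0,-0.7,0]],
  ],
)

```text
time: 6.15
eef_pos: [0.4403, 0.1009, 0.0065]
tcp_rot: [-0.381, 0.596, 0.381, 0.596]
contact_force: [-0.5, 0.1, 0.1]
opening: 0.55
```

servo_tool(
  deltas=[
    [[0,0,-0.01,0],[0,0,-0.02,0],[0,0,-0.025,0],[0,0,-0.025,0],[0,0,-0.025,0]],
  ],
)

```text
time: 6.65
eef_pos: [0.4399, 0.1004, 0.0041]
tcp_rot: [-0.381, 0.596, 0.381, 0.596]
contact_force: [-0.9, -0.2, -0.6]
opening: 0.546
```

servo_tool(
  deltas=[
    [[0,0,0,0],[0,0,0,0],[0,0,0,0],[0,0,0.15,0],[0,0,0.4,0]],
  ],
  claw=1,
)

```text
time: 7.15
eef_pos: [0.4379, 0.1004, 0.0426]
tcp_rot: [-0.38, 0.597, 0.382, 0.594]
contact_force: [-0.2, 0.4, -1.4]
opening: 1.002
```

servo_tool(
  deltas=[
    [[0,0,0.3,0.09],[-0.05,0.3,0.7,0.19],[-0.1,0.6,0.8,0.28],[-0.1,0.8,0.8,0.38],[-0.1,0.8,0.8,0.47]],
  ],
)

```text
time: 7.65
eef_pos: [0.4299, 0.1824, 0.1249]
tcp_rot: [0.572, -0.415, -0.571, -0.417]
contact_force: [-0.7, -0.6, -0.3]
opening: 1.001
```

servo_tool(
  deltas=[
    [[0,0,0,0.09],[0,0,0,0.19],[0,0,0,0.195],[0,0,0,0.195],[0,0,0,0.195]],
  ],
)

```text
time: 8.15
eef_pos: [0.4296, 0.1804, 0.1238]
tcp_rot: [-0.627, 0.327, 0.627, 0.327]
contact_force: [1.0, 0.3, 0.3]
opening: 1.002
```

```bash
python3 - <<'E'
from wr import *
T,s=grab("pics/w2.png");print(s["time"],s["eef_pos"],np.degrees(np.arctan2(*Ro.from_quat(s["tcp_rot"]).as_matrix()[[1,0],2])))
for q in("pot_mid","tape_mid","scale","zero_key_top"):
    for d in recognise("wrist",q)[:2]:print(q,np.round(d["at"],3),round(d["p"],2),px("pics/w2.png",d["at"]).round())
E
```

```text
8.15 [0.4296106  0.18043936 0.1237519 ] 124.87031984816944
pot_mid [0.426 0.181 0.061] 0.65 [331. 250.]
tape_mid [0.439 0.1   0.02 ] 0.59 [215. 178.]
scale [0.478 0.311 0.026] 0.69 [436. 390.]
zero_key_top [0.492 0.31  0.037] 0.9 [427. 413.]
```

View pics/w2.png

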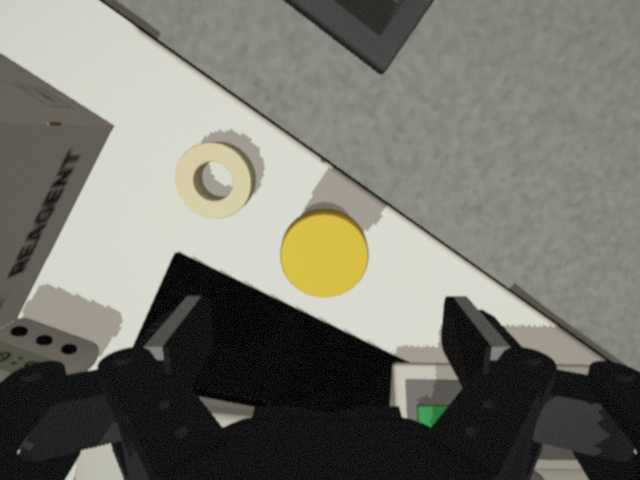

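```bash
python3 - <<'E'
from wr import *
f="pics/w2.png"
print("pot",ray(f,(324,253),.062),"tcp px at .062",px(f,(.4296,.1804,.062)))
im=cv2.imread(f);h=cv2.cvtColor(im,cv2.COLOR_BGR2HSV)
m=cv2.inRange(h,(55,120,60),(80,255,255));n,l,st,ce=cv2.connectedComponentsWithStats(m)
i=1+st[1:,4].argmax();print(st[i]);x,y=st[i][:2]
# visible front-left corner of green face: lower edge of key face z=.0342
print("key low edge left px",(x,y),ray(f,(x,y+.5),.0342))
E
```

```text
pot [0.42972438 0.17858987 0.062     ] tcp px at .062 [326.79168146 254.59062444]
[418 405  30  23 461]
key low edge left px (np.int32(418), np.int32(405)) [0.49242738 0.3029904  0.0342    ]
```

servo_tool(
  deltas=[
    [[0,-0.01,-0.25,0],[0,-0.01,-0.5,0],[0,-0.01,-0.75,0],[0,-0.01,-0.88,0],[0,-0.01,-0.9,0]],
  ],
)

```text
time: 8.9
eef_pos: [0.4283, 0.1792, 0.0321]
tcp_rot: [-0.626, 0.327, 0.628, 0.326]
contact_force: [0.4, -0.9, 0.7]
opening: 1.001
```

servo_tool(
  deltas=[
    [[0,0,0,0],[0,0,0,0],[0,0,0,0],[0,0,0,0],[0,0,0,0]],
  ],
  claw=-1,
  force=50,
)

```text
time: 9.4
eef_pos: [0.4312, 0.1798, 0.0355]
tcp_rot: [0.628, -0.326, -0.626, -0.327]
contact_force: [0.7, -1.0, 5.4]
opening: 0.574
```

servo_tool(
  deltas=[
    [[0,0,0,0],[0,0,0,0],[0,0,0.1,0],[0,0,0.2,0],[0,0,0.3,0]],
  ],
)

```text
time: 9.9
eef_pos: [0.4295, 0.1795, 0.0646]
tcp_rot: [-0.627, 0.327, 0.627, 0.327]
contact_force: [-0.5, 0.3, 0.1]
opening: 0.578
```

servo_tool(
  deltas=[
    [[0.02,0.2,0.05,0],[0.1,0.5,0.05,0],[0.15,0.75,0.05,0],[0.2,0.95,0.05,0],[0.25,1,0.05,0]],
  ],
)

```text
time: 10.4
eef_pos: [0.455, 0.2811, 0.0696]
tcp_rot: [0.628, -0.326, -0.627, -0.326]
contact_force: [-0.4, -0.0, -1.4]
opening: 0.578
```

servo_tool(
  deltas=[
    [[0,0.04,0,0],[0,0.04,0,0],[0,0.04,0,0],[0,0.04,0,0],[0,0.04,0,0]],
  ],
)

```text
time: 10.9
eef_pos: [0.4546, 0.2829, 0.0688]
tcp_rot: [-0.627, 0.327, 0.627, 0.327]
contact_force: [-0.4, -0.6, -1.1]
opening: 0.578
```

```bash
python3 - <<'E'
from wr import *
import time
z=[]
for n in("scene","wrist","scene"):
    s=get_state();z.append(np.r_[s["eef_pos"],s["contact_force"]])
    if n=="wrist":grab("pics/w3.png")
    else: cv2.imwrite("pics/s3.png",read_camera(n))
print(np.round(z,4))
a=cv2.imread("pics/s3.png")[205:310,200:320];b=cv2.imread("pics/w3.png")
cv2.imwrite("pics/c3.png",np.hstack([cv2.resize(a,(480,420),interpolation=2),cv2.resize(b[200:480,250:460],(315,420))]))
E
```

```text
[[ 0.4546  0.2829  0.0688 -0.4087 -0.6193 -1.1429]
 [ 0.4546  0.283   0.0688 -0.2511  0.2357 -0.2082]
 [ 0.4547  0.2831  0.0688  0.5459  0.5269 -0.4953]]
```

View pics/c3.png

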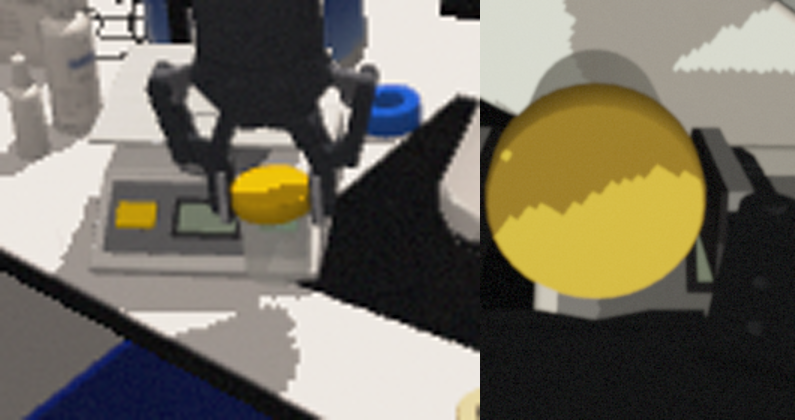

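servo_tool(
  deltas=[
    [[0.016,0.011,0,0],[0.033,0.023,0,0],[0.049,0.034,0,0],[0.066,0.046,0,0],[0.082,0.057,0,0]],
  ],
)

```text
time: 11.55
eef_pos: [0.4631, 0.2893, 0.0688]
tcp_rot: [-0.627, 0.327, 0.627, 0.327]
contact_force: [-0.3, -0.2, -0.4]
opening: 0.58
```

servo_tool(
  deltas=[
    [[0.008,0.006,0,0],[0.016,0.011,0,0],[0.025,0.017,0,0],[0.033,0.023,0,0],[0.033,0.023,0,0]],
  ],
)

```text
time: 12.05
eef_pos: [0.4662, 0.2915, 0.0688]
tcp_rot: [0.627, -0.327, -0.627, -0.327]
contact_force: [-0.3, 0.0, -0.6]
opening: 0.577
```

servo_tool(
  deltas=[
    [[0.008,0.006,0,0],[0.016,0.011,0,0],[0.025,0.017,0,0],[0.025,0.017,0,0],[0.025,0.017,0,0]],
  ],
)

```text
time: 12.55
eef_pos: [0.4687, 0.2932, 0.0688]
tcp_rot: [-0.627, 0.327, 0.627, 0.327]
contact_force: [-0.1, 0.2, -1.1]
opening: 0.578
```

servo_tool(
  deltas=[
    [[0.008,0.006,0,0],[0.016,0.011,0,0],[0.016,0.011,0,0],[0.016,0.011,0,0],[0.016,0.011,0,0]],
  ],
)

```text
time: 13.05
eef_pos: [0.4701, 0.2942, 0.0688]
tcp_rot: [-0.627, 0.327, 0.627, 0.326]
contact_force: [-0.6, 1.0, -0.3]
opening: 0.577
```

servo_tool(
  deltas=[
    [[0.008,0.006,0,0],[0.016,0.011,0,0],[0.016,0.011,0,0],[0.016,0.011,0,0],[0.016,0.011,0,0]],
  ],
)

```text
time: 13.55
eef_pos: [0.4715, 0.2952, 0.0686]
tcp_rot: [-0.627, 0.327, 0.627, 0.326]
contact_force: [-3.3, -1.5, 0.6]
opening: 0.578
```

servo_tool(
  deltas=[
    [[0.008,0.006,0,0],[0.016,0.011,0,0],[0.016,0.011,0,0],[0.016,0.011,0,0],[0.016,0.011,0,0]],
  ],
)

```text
time: 14.05
eef_pos: [0.4731, 0.2963, 0.0686]
tcp_rot: [-0.627, 0.327, 0.627, 0.326]
contact_force: [-3.8, -2.9, 1.4]
opening: 0.577
```

servo_tool(
  deltas=[
    [[0.002,0.001,-0.005,0],[0.005,0.003,-0.01,0],[0.005,0.003,-0.01,0],[0.005,0.003,-0.01,0],[0.005,0.003,-0.01,0]],
  ],
)

```text
time: 14.55
eef_pos: [0.4737, 0.2967, 0.068]
tcp_rot: [-0.627, 0.327, 0.627, 0.326]
contact_force: [-4.9, -3.0, 2.6]
opening: 0.575
```

```bash
python3 - <<'E'
from wr import *
F=[]
for i in range(4):
    read_camera("scene");s=get_state();F.append(np.r_[s["eef_pos"],s["contact_force"],s["wrist_torque"]])
print(np.round(F,4)); print(s["time"])
E
```

```text
[[ 4.7370e-01  2.9670e-01  6.8000e-02 -5.0512e+00 -2.5540e+00  2.4446e+00
  -5.7850e-01  9.9120e-01 -6.5000e-03]
 [ 4.7370e-01  2.9670e-01  6.8000e-02 -4.5850e+00 -2.4132e+00  3.6358e+00
  -5.7320e-01  9.6560e-01  3.3000e-03]
 [ 4.7370e-01  2.9670e-01  6.8000e-02 -4.4550e+00 -3.7659e+00  2.7792e+00
  -6.2040e-01  9.2480e-01 -3.3500e-02]
 [ 4.7370e-01  2.9670e-01  6.8000e-02 -5.0057e+00 -3.5072e+00  3.1822e+00
  -6.0530e-01  9.4290e-01 -1.4800e-02]]
14.75
```

servo_tool(
  deltas=[
    [[0.006,-0.008,-0.002,0],[0.012,-0.016,-0.004,0],[0.019,-0.023,-0.004,0],[0.019,-0.023,-0.004,0],[0.019,-0.023,-0.004,0]],
  ],
)

```text
time: 15.25
eef_pos: [0.4747, 0.2948, 0.067]
tcp_rot: [-0.626, 0.327, 0.628, 0.326]
contact_force: [-5.7, -1.3, 1.8]
opening: 0.583
```

servo_tool(
  deltas=[
    [[0,0,0,0],[0,0,0,0],[0,0,0,0],[0,0,0,0],[0,0,0,0]],
  ],
)

```text
time: 15.75
eef_pos: [0.4747, 0.2948, 0.067]
tcp_rot: [-0.626, 0.327, 0.628, 0.326]
contact_force: [-5.3, -1.7, 1.6]
opening: 0.576
```

```bash
python3 - <<'E'
from wr import *
F=[]
for i in range(4):
    im=read_camera("scene");s=get_state();F.append(np.r_[s["eef_pos"],s["contact_force"]])
print(np.mean(F,0).round(4)); print(s["time"]);grab("pics/w4.png")
b=cv2.imread("pics/w4.png")
cv2.imwrite("pics/c4.png",np.hstack([cv2.resize(im[215:295,215:305],(472,420),interpolation=2),cv2.resize(b[200:480,250:460],(315,420))]))
E
```

```text
[ 0.4747  0.2948  0.067  -5.3246 -0.4225  1.7217]
15.95
```

View pics/c4.png

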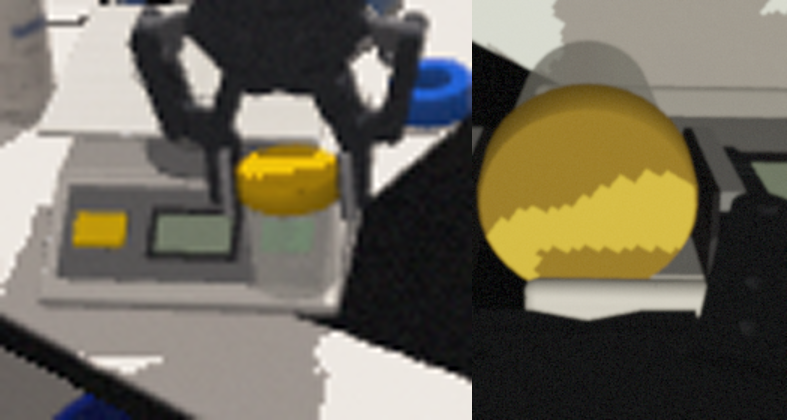

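servo_tool(
  deltas=[
    [[0.002,0.002,-0.004,0],[0.004,0.003,-0.009,0],[0.006,0.004,-0.012,0],[0.006,0.004,-0.012,0],[0.006,0.004,-0.012,0]],
  ],
)

```text
time: 16.5
eef_pos: [0.4753, 0.2952, 0.0663]
tcp_rot: [-0.626, 0.327, 0.628, 0.326]
contact_force: [-6.4, -1.2, 4.4]
opening: 0.58
```

servo_tool(
  deltas=[
    [[0,0,0,0],[0,0,0,0],[0,0,0,0],[0,0,0,0],[0,0,0,0]],
  ],
)

```text
time: 17.0
eef_pos: [0.4753, 0.2952, 0.0663]
tcp_rot: [-0.626, 0.327, 0.628, 0.326]
contact_force: [-6.7, -1.5, 3.4]
opening: 0.581
```

```bash
python3 - <<'E'
from wr import *
F=[]
for i in range(6):
    im=read_camera("scene");s=get_state();F.append(np.r_[s["eef_pos"],s["contact_force"]])
m=np.mean(F,0);print(m.round(4),s["time"]);f=m[3:]-[-.2,0,-.5];h=-(f[0]*.819+f[1]*.574);print("along -ux",h,"N",h*.53+f[2]*.848,"T",h*.848-f[2]*.53)
E
```

```text
[ 0.4753  0.2952  0.0663 -6.9002 -1.6344  4.0214] 17.3
along -ux 6.425663698179555 N 7.239780457280546 T 3.0526011302778984
```

servo_tool(
  deltas=[
    [[-0.004,-0.003,0.008,0],[-0.009,-0.006,0.017,0],[-0.03,-0.02,0.02,0],[-0.08,-0.055,0.02,0],[-0.16,-0.11,0.02,0]],
  ],
)

```text
time: 17.8
eef_pos: [0.4621, 0.2843, 0.0691]
tcp_rot: [0.629, -0.325, -0.626, -0.328]
contact_force: [0.5, -0.0, 0.3]
opening: 0.58
```

servo_tool(
  deltas=[
    [[-0.16,-0.11,0,0],[-0.24,-0.17,0.1,0],[-0.28,-0.2,0.4,0],[-0.28,-0.2,0.7,0],[-0.28,-0.2,1,0]],
  ],
)

```text
time: 18.3
eef_pos: [0.4329, 0.2636, 0.1698]
tcp_rot: [0.628, -0.326, -0.626, -0.328]
contact_force: [0.7, 0.5, -0.2]
opening: 0.578
```

```bash
python3 - <<'E'
from wr import *
im=read_camera("scene");T,s=grab("pics/w5.png");print(s["time"],s["eef_pos"],s["contact_force"],s["opening"])
b=cv2.imread("pics/w5.png")
cv2.imwrite("pics/c5.png",np.hstack([cv2.resize(im[180:310,200:330],(420,420),interpolation=2),cv2.resize(b[100:480],(707,420))[:,150:520]]))
E
```

```text
18.35 [0.43616007 0.26497454 0.17601075] [1.89946183 1.70489041 2.73611497] 0.576282537076984
```

View pics/c5.png

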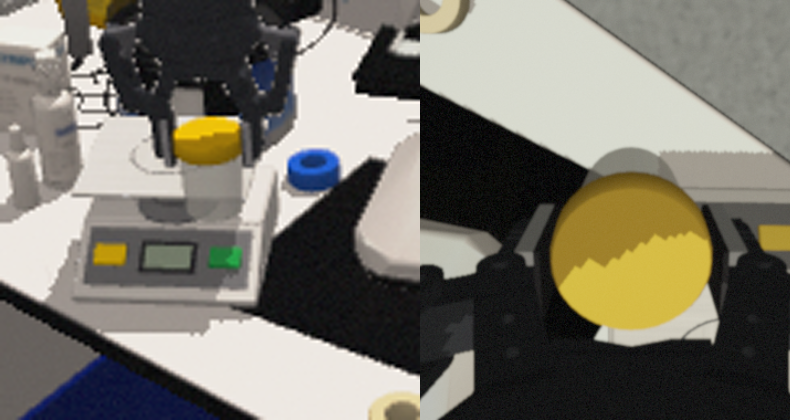

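servo_tool(
  deltas=[
    [[0.1,0.15,0,0],[0.3,0.45,0,0],[0.5,0.8,0,0],[0.7,1,0,0],[0.75,1,0,0]],
  ],
)

```text
time: 18.9
eef_pos: [0.509, 0.3656, 0.1675]
tcp_rot: [0.628, -0.325, -0.627, -0.327]
contact_force: [0.4, -0.1, 0.5]
opening: 0.575
```

servo_tool(
  deltas=[
    [[0.02,0.21,0,0],[0.02,0.21,0,0],[0.02,0.21,0,0],[0.02,0.21,0,0],[0.02,0.21,0,0]],
  ],
)

```text
time: 19.4
eef_pos: [0.5093, 0.3841, 0.1682]
tcp_rot: [0.627, -0.327, -0.627, -0.327]
contact_force: [1.1, 0.1, -0.4]
opening: 0.581
```

```bash
python3 - <<'E'
from wr import *
im=read_camera("top");s=get_state();print(s["time"],s["eef_pos"],s["contact_force"])
sc=read_camera("scene")
cv2.imwrite("pics/c6.png",np.hstack([cv2.resize(sc[150:290,190:330],(420,420),interpolation=2),cv2.resize(im[210:330,190:310],(380,420),interpolation=2)]))
E
```

```text
19.45 [0.5093929 0.3841846 0.1682965] [-0.51210771 -0.21907547  0.37806323]
```

View pics/c6.png

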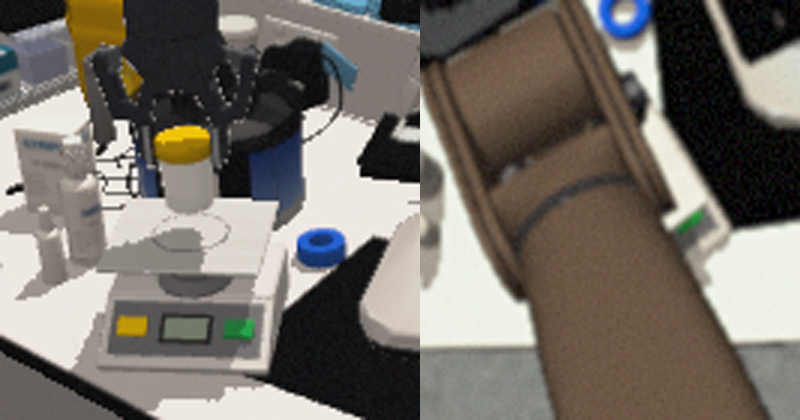

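servo_tool(
  deltas=[
    [[0,0,-0.1,0],[0,0,-0.18,0],[0,0,-0.24,0],[0,0,-0.27,0],[0,0,-0.28,0]],
  ],
)

```text
time: 20.0
eef_pos: [0.5091, 0.3847, 0.1392]
tcp_rot: [-0.627, 0.327, 0.628, 0.326]
contact_force: [-0.9, 0.5, 0.5]
opening: 0.578
```

servo_tool(
  deltas=[
    [[0,0,-0.008,0],[0,0,-0.016,0],[0,0,-0.024,0],[0,0,-0.03,0],[0,0,-0.03,0]],
  ],
)

```text
time: 20.5
eef_pos: [0.5099, 0.3851, 0.1386]
tcp_rot: [0.627, -0.326, -0.627, -0.327]
contact_force: [-1.6, 0.6, 5.6]
opening: 0.579
```

servo_tool(
  deltas=[
    [[0,0,0,0],[0,0,0,0],[0,0,0,0],[0,0,0,0],[0,0,0,0]],
  ],
  claw=0.3,
)

```text
time: 21.0
eef_pos: [0.5094, 0.3848, 0.1369]
tcp_rot: [-0.627, 0.327, 0.627, 0.326]
contact_force: [-1.0, -0.3, -0.4]
opening: 0.646
```

servo_tool(
  deltas=[
    [[0,0,0,0],[0,0,0,0],[0,0,0.1,0],[0,0,0.3,0],[0,0,0.6,0]],
  ],
  claw=1,
)

```text
time: 21.5
eef_pos: [0.5085, 0.3843, 0.1964]
tcp_rot: [-0.626, 0.328, 0.628, 0.325]
contact_force: [-0.5, 1.9, 0.7]
opening: 0.999
```

servo_tool(
  deltas=[
    [[0,0,0.3,0],[-0.2,-0.3,0.6,0],[-0.5,-0.6,0.8,0],[-0.8,-0.9,0.8,0],[-0.9,-1,0.8,0]],
  ],
)

```text
time: 22.0
eef_pos: [0.4177, 0.2834, 0.2791]
tcp_rot: [0.628, -0.326, -0.627, -0.327]
contact_force: [0.3, 0.2, -1.5]
opening: 1.002
```

```bash
python3 - <<'E'
from wr import *
sc=read_camera("scene");T,s=grab("pics/w7.png");im=cv2.imread("pics/w7.png");print(s["time"],s["eef_pos"],s["contact_force"])
for c in("scene","wrist"):
  for q in("pot_mid","tape_mid"):
    for d in recognise(c,q)[:3]:print(c,q,np.round(d["at"],3),round(d["p"],2))
cv2.imwrite("pics/c7.png",np.hstack([cv2.resize(sc[180:320,190:330],(420,420),interpolation=2),cv2.resize(im,(380,285))[:, :] if 0 else cv2.resize(im[:,100:534],(380,420))]))
E
```

```text
22.05 [0.41723749 0.28304028 0.27871571] [ 0.1191894   0.37215964 -1.12085747]
scene pot_mid [0.505 0.371 0.149] 0.56
scene tape_mid [0.668 0.375 0.018] 0.68
scene tape_mid [0.437 0.099 0.02 ] 0.55
wrist pot_mid [0.496 0.378 0.164] 0.77
wrist tape_mid [0.439 0.103 0.023] 0.91
wrist tape_mid [0.482 0.368 0.1  ] 0.64
wrist tape_mid [0.656 0.367 0.019] 0.63
```

View pics/c7.png

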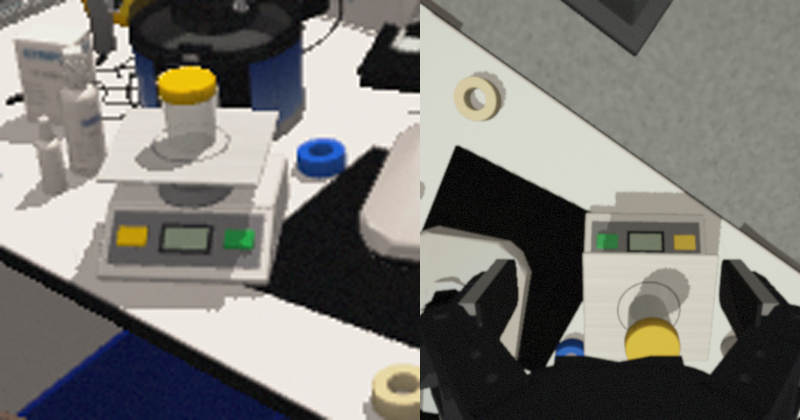

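```bash
python3 -c "
from plant import *
print(sign_off())"
```

```text
the job is handed in; nothing more can be done
None
```

I moved the tape roll, pressed and released the green key, stood the pot on the plate, and handed the job in at about 22 s. No verdict came back.

- **Tape:** The roll lies flat on the bench at about (0.44, 0.10). The cameras put it within a few millimetres of there.
- **Green key:** The moves here only shift the tool and turn it about the vertical, so I could not lean the fingers back. Instead I gripped the pot by its cap and pressed the key with its bottom rim, under the plate's edge.
    - **Force:** It gave way at about 3 N per mm. I held it for over a second at about 4 to 7 N, which is slightly over the 5 to 6 N suggested. I estimate a travel of about 2.4 mm.
    - **Pot distance:** During the hold the pot's centre was about 103 mm from the plate's centre by my estimate, good to a few mm. The limit is 100 mm. I could not check it or the key's travel directly.
    - **Release:** The key looked up again in the pictures afterwards.
- **Pot:** It was set down with about 6 N of contact and let go at about (0.509, 0.385). The last pictures show it upright in the circle with the gripper clear. The yellow key and the bystanders in view looked untouched.

The position measurements differed by up to about 5 mm between cameras. I settled the scale's position from the wrist view and the contact with the key.

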